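Fit up a disc pack on the slide and walk its tack marks under the torch

ROBOT

A 6-joint arm with a two-finger parallel gripper is mounted at the origin on the work surface. World frame = base frame: x ahead of the robot, y to its left, z up, the work surface at z = 0. Lengths are in m, angles in rad, forces in N, time in s.
With the tool pointing down it reaches from about 0.275 to 0.975 m from the base axis. Payload 8.4 kg.
Tool frame: the origin (TCP) lies at the very end of the fingers, on their centre line; the grasp point (between the pads) lies 19 mm behind it; z points along the fingers, y is the line along which they close (so a half turn about z gives the same grasp; the last joint's range is limited). The gripper opens to 92 mm and grips with 3 to 60 N. Pads are 20 mm wide; open, the fingers measure 128 mm over their backs; the gripper's body (75 mm by 189 mm) begins 69 mm behind the grasp point.
Start: joints at [-1.308, 0.353, 1.633, -0, 1.155, -0.002], TCP at [0.164, -0.603, 0.215] pointing down, gripper open.
Joint ranges: [-2.63, 2.63], [-0.92, 2.1], [0.06, 2.66], [-1.3, 4.44], [0, 2.69], [-3.02, 3.02]. Speed limits (rad/s): [2.22, 2.22, 2.79, 3.14, 3.14, 3.14].

INTERFACE

Orientations are given as [roll, pitch, yaw] about the fixed x, y, z axes, in that order (R = Rz(yaw) Ry(pitch) Rx(roll)).
In Python, from station import robot gives the robot as it stands.
- The arm moves only by the shell command python3 -m inch 'ROWS' [FORCE]. ROWS is JSON, a list that holds one entry, the list of rows, each a list of 5 numbers: the finger opening in m, from 0 to 0.0919, then the shift along the world's x, y, z in m, then the turn about the world's z in degrees. A call has exactly 8 rows; each row shifts and turns the commanded pose from where the row before left it; what a row does not reach is not made up. A row lasts 1/10 s, in which the tool goes at most 50 mm and 8.59 degrees, less where a joint would pass 70% of its speed; a pose out of reach is approached as far as the arm can. A call with a gripper value outside its range is refused whole. The fingers move at their own pace and stop on an object; FORCE is the grip in N (left out, the last holds). Time passes only in rows, so rows that do not move let the fingers close, or fill a call up. It gives the time, the measured TCP pose, the force, the opening and the grip force at its end, in the units of the state.
- robot.read_state(): the state, without advancing time (a new reading comes with each control period).
- robot.capture(name): name is "side" or "top"; returns the picture (384x512x3 uint8, blue, green, red); there is no depth.
- robot.calibration(name): a dict with "camera_matrix" (3x3 intrinsics, pixels), "extrinsics" (4x4, takes a point from camera to world coordinates). Camera axes: x right, y down, z forward; pixel columns grow to the right and rows downward; lengths in m; the calibration is good to about 2 mm. A picture is of the moment at which its call begins. calibration takes no time and is no camera call.
- robot.finish_job(): hands the job in; it is judged then, once.
The state is a dict: "time": time; "joint_pos": joint angles; "dq": joint speeds; "joint_torque": joint torques, N m; "ee_pos": TCP position; "orientation": TCP orientation; "contact_force": force on the tool from outside, world axes, zero at the start; "wrist_torque": the same for the moment, N m; "gripper_width": opening from 0.0 (shut) to 1.0 (fully open); "gripper_force": force on a finger pad.
Only numpy, scipy, OpenCV 4.12 (cv2) and the standard library are available. Lean on these libraries where they do the work, as an engineer would, in place of code of your own. Each camera call takes 0.05 s, during which the arm holds its last target. There are 200 camera calls.

TASK

Build the pack on the carrier's white ring, centred in one neat stack: the copper chill disc first, then every bare metal blank on the bench, then the yellow weight on top. With the weight on, move the carrier by its black knob so that the yellow mark, then the blue, then the red stops squarely under the tip of the torch nozzle, pausing about a second at each. Then put the weight back in the middle of its green pad and draw the carrier all the way back towards the robot, leaving the pack neatly stacked, the torch unbumped and the hammer, rod tin and magnet undisturbed.

Things in the scene. Friction and masses are not known exactly. Their poses are not given: they have to be found in the camera images.
- slide_base: Grey base of a hand-moved x-y slide, 200 mm (x) by 420 mm (y), fixed to the bench on the robot's left, slightly turned. Origin at its middle on the bench; the two slide directions are its x and y axes. On it a blue saddle slides along y, and on the saddle the steel carrier plate (220 mm in x, 240 mm in y, top face 46 mm above the bench) slides along x. Both slides are stiff enough (about 3 N of friction) to stay where they are left.
- carrier (a joint): Position of the carrier along slide_base's x axis, m, from -0.06 to 0.08; 0 with the carrier centred on the base, -0.06 when drawn all the way back towards the robot.
- saddle (a joint): Position of the saddle and carrier along slide_base's y axis, m, from -0.11 to 0.11; 0 when centred.
- ring_centre (a point): Centre of the white ring (74 mm outside diameter, 69 mm inside) painted on the carrier's top face, where the stack is built. The point lies on the top face; z up, x and y along the slides. In the carrier's own axes, from the middle of the plate, it lies at x -55, y -60 mm.
- handle_grip (a point): Grip point of the carrier's handle: a black round knob 30 mm in diameter and 36 mm tall on a 16 mm post standing on the plate; the knob spans 40 to 76 mm above the plate and this point is on its axis 58 mm above the plate. From the plate's middle: x -70, y +80 mm.
- mark_yellow (a point): Centre of the yellow dot (16 mm diameter, white rim) painted on the carrier's top face. From the plate's middle: x +90, y -85 mm.
- mark_blue (a point): Centre of the blue dot, same size. From the plate's middle: x +40, y 0 mm.
- mark_red (a point): Centre of the red dot, same size. From the plate's middle: x +90, y +85 mm.
- nozzle_tip (a point): Tip of the torch's copper nozzle, 60 mm above the bench (14 mm above the carrier's top). The fixed torch slants up and away from it at 45 degrees towards the far side, to a post on a blue foot.
- torch: The parked welding torch with its stand, fixed. Origin on the bench right below the nozzle tip; its x axis points from the tip towards the stand. Stand 165 mm from the origin, 240 mm tall; the torch's upper end is about 290 mm high.
- chill_disc: Copper chill disc, 62 mm in diameter, 14 mm thick, 0.35 kg. Origin at the disc's centre (half its thickness above its underside), z along its axis; both faces are alike. Starts lying flat on the bench to the robot's right.
- blank1: Bare grey metal blank (disc), 60 mm in diameter, 16 mm thick, about 0.3 kg; three to five such blanks are there, the others absent. Origin at the disc's centre (half its thickness above its underside), z along its axis; both faces are alike. Starts lying flat on the bench to the robot's right.
- blank2: Bare grey metal blank (disc), 60 mm in diameter, 16 mm thick, about 0.3 kg; three to five such blanks are there, the others absent. Origin at the disc's centre (half its thickness above its underside), z along its axis; both faces are alike. Starts lying flat on the bench to the robot's right.
- blank3: Bare grey metal blank (disc), 60 mm in diameter, 16 mm thick, about 0.3 kg; three to five such blanks are there, the others absent. Origin at the disc's centre (half its thickness above its underside), z along its axis; both faces are alike. Starts lying flat on the bench to the robot's right.
- blank4: Bare grey metal blank (disc), 60 mm in diameter, 16 mm thick, about 0.3 kg; three to five such blanks are there, the others absent. Origin at the disc's centre (half its thickness above its underside), z along its axis; both faces are alike. Starts lying flat on the bench to the robot's right.
- blank5: Bare grey metal blank (disc), 60 mm in diameter, 16 mm thick, about 0.3 kg; three to five such blanks are there, the others absent. Origin at the disc's centre (half its thickness above its underside), z along its axis; both faces are alike. Starts lying flat on the bench to the robot's right.
- weight_disc: Yellow-painted weight, a disc 60 mm in diameter, 22 mm thick, about 0.45 kg. Origin at the disc's centre (half its thickness above its underside), z along its axis; both faces are alike. Starts lying flat on its green pad to the robot's right.
- pad: Green plastic pad, 90 by 90 mm, 6 mm thick, fixed on the bench among the discs; the parking place of the weight. Origin at the middle of its underside, z up.
- hammer: Bystander: hammer about 240 mm long lying close to the robot on its right; leave alone.
- rod_tin: Bystander: blue square tin, 80 by 80 by 140 mm, with filler rods reaching to about 225 mm, on the far left beside the slide; leave alone.
- magnet: Bystander: flat red holding magnet, 100 by 100 by 18 mm, beyond the discs on the far side; leave alone.
Not all that is in view belongs to the job. Leave any turquoise look-alike of the blank5 alone. Several things have the shape of the chill_disc; the one meant has the colours described above.

How it is judged:
By the outcome, as a careful person would: the job done as asked, in the order asked, and still so for the second after the job is handed in, with the robot touching nothing.
Of blank1, blank2, blank3, blank4, blank5 only 3 to 5 are there at a start; the rules pass over those that are not, and their reading is None.
At some moment in a run one of weight_disc may be knocked a few centimetres aside while the robot is not near it.
Once in a run the grip may slacken for a moment while it holds something.
It also fails if it takes over 210 s, if anything falls off the work surface, if the arm or the gripper's body presses on something with over 40 N, if the wrist force passes 120 N, or if a joint passes its speed limit or range.

## Working session

There is one attempt and no reset: what is moved stays moved. The work goes in short steps, Python scripts to look and compute and a shell command to move; the robot and the scene stay as the last step left them, time stands still between calls to the robot, and variables do not carry over. Pictures are saved under pics/ and viewed, at most 17 in all, crops included, and the job is handed in when it is done.

```bash
ls; mkdir -p pics; python3 - <<'E'
from station import robot
import cv2
for n in("top","side"):
    cv2.imwrite(f"pics/{n}0.png",robot.capture(n)); c=robot.calibration(n); print(n,c["camera_matrix"],c["extrinsics"])
print(robot.read_state())
E
```

```text
pics
top [[379.4015773    0.         254.40607561]
 [  0.         379.4015773  191.04034229]
 [  0.           0.           1.        ]] [[ 0.02272032 -0.98234638  0.18568622  0.3377613 ]
 [-0.9997381  -0.022834    0.0015266   0.03641374]
 [ 0.00274031 -0.18567227 -0.98260791  1.16832118]
 [ 0.          0.          0.          1.        ]]
side [[371.33880279   0.         260.65030766]
 [  0.         371.33880279 197.44427554]
 [  0.           0.           1.        ]] [[-0.84930575 -0.27656339  0.44965813  0.00393253]
 [-0.52789942  0.44269431 -0.72480615  0.88173313]
 [ 0.00139375 -0.85295629 -0.52198048  0.69059226]
 [ 0.          0.          0.          1.        ]]
{'time': 0.1, 'joint_pos': array([-1.30840451e+00,  3.53572016e-01,  1.63403562e+00, -3.41896137e-05,
        1.15518776e+00, -2.38590269e-03]), 'dq': array([-0.00106708, -0.00211588, -0.00112723,  0.00138407,  0.00034362,
        0.00010976]), 'joint_torque': array([-1.61202715e-04, -5.94905770e+01, -3.34930623e+01,  6.99508167e-02,
        1.83140690e-02, -3.28641954e-05]), 'ee_pos': array([ 0.16344571, -0.60280596,  0.21395338]), 'orientation': array([-3.14038984e+00,  2.83927364e-05,  2.64791555e-01]), 'contact_force': array([ 0.32924953, -0.19537721, -0.2502836 ]), 'wrist_torque': array([-0.00995281,  0.03841231, -0.02477824]), 'gripper_force': 0.0, 'gripper_width': 1.0032179105767576}
```

View pics/top0.png

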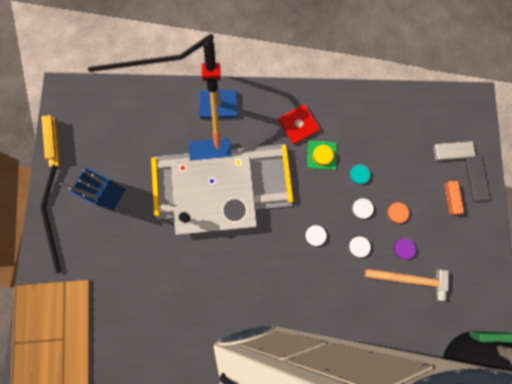

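View pics/side0.png

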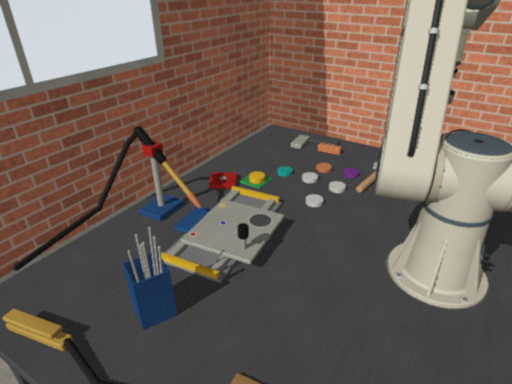

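The top view shows the carrier centred at about (211,190). The white blanks are at (316,236), (363,208) and (360,247), with an orange disc at (398,212), purple at (405,249), turquoise at (360,174) and the yellow weight at (323,155). I'll zoom in next.

```bash
cat > h.py <<'E'
from station import robot
import cv2, numpy as np
C={n:(robot.calibration(n)["camera_matrix"],robot.calibration(n)["extrinsics"]) for n in("top","side")}
def w(n,u,v,z):
    K,T=C[n]; d=T[:3,:3]@np.linalg.inv(K)@[u,v,1]; o=T[:3,3]; return o+d*(z-o[2])/d[2]
def px(n,p):
    K,T=C[n]; q=K@(T[:3,:3].T@(np.array(p)-T[:3,3])); return q[:2]/q[2]
def cap(n,name=None):
    im=robot.capture(n)
    if name: cv2.imwrite("pics/"+name,im)
    return im
def crop(im,x0,y0,x1,y1,s,name): cv2.imwrite("pics/"+name,cv2.resize(im[y0:y1,x0:x1],None,fx=s,fy=s,interpolation=cv2.INTER_CUBIC))
E
python3 - <<'E'
from h import *
t=cv2.imread("pics/top0.png"); crop(t,140,120,300,260,5,"c1.png")
hsv=cv2.cvtColor(t,cv2.COLOR_BGR2HSV)
def blob(name,u,v,z,r=14):
    # disc by colour similarity to the centre
    sub=t[v-r:v+r+1,u-r:u+r+1].astype(float); d=np.linalg.norm(sub-np.median(t[v-2:v+3,u-2:u+3].reshape(-1,3),0),axis=2)
    m=(d<60).astype(np.uint8); n,l,s,c=cv2.connectedComponentsWithStats(m); k=l[r,r]
    cu,cv_=c[k][0]+u-r,c[k][1]+v-r
    p=w("top",cu,cv_,z); e=w("top",cu+1,cv_,z); mm=np.linalg.norm(e-p)
    print(name,(round(cu,1),round(cv_,1)),p.round(4),"diam mm",round(2*np.sqrt(s[k][4]/np.pi)*mm*1000,1),t[v,u],"side px",px("side",p).round(0))
for a in [("b1",316,236,.016),("b2",363,208,.016),("b3",360,247,.016),("orange",398,212,.014),("purple",405,249,.014),("turq",360,174,.016),("weight",323,155,.028)]: blob(*a)
for a in [("yel",239,162,.046,7),("blu",212,181,.046,7),("red",183,168,.046,7),("ring",234,210,.046,16)]: blob(*a)
print("nozzle",w("top",216,146,.06),px("top",[.5,-.3,0]))
E
```

```text
b1 (np.float64(315.4), np.float64(235.0)) [ 0.4245 -0.1495  0.016 ] diam mm 59.2 [240 244 251] side px [314. 198.]
b2 (np.float64(362.6), np.float64(207.9)) [ 0.5106 -0.2949  0.016 ] diam mm 58.8 [238 243 250] side px [310. 175.]
b3 (np.float64(359.4), np.float64(246.3)) [ 0.3935 -0.2817  0.016 ] diam mm 59.4 [239 244 250] side px [337. 185.]
orange (np.float64(398.0), np.float64(212.1)) [ 0.5003 -0.4036  0.014 ] diam mm 62.2 [ 80 142 248] side px [324. 166.]
purple (np.float64(404.5), np.float64(248.2)) [ 0.3912 -0.4181  0.014 ] diam mm 63.7 [178  61 156] side px [351. 171.]
turq (np.float64(359.7), np.float64(173.8)) [ 0.618  -0.2891  0.016 ] diam mm 57.1 [181 195   0] side px [285. 169.]
weight (np.float64(322.7), np.float64(154.2)) [ 0.675  -0.1721  0.028 ] diam mm 59.7 [  0 222 254] side px [257. 175.]
yel (np.float64(239.2), np.float64(161.9)) [0.6392 0.0866 0.046 ] diam mm 47.5 [ 38 221 254] side px [223. 204.]
blu (np.float64(212.0), np.float64(181.0)) [0.5777 0.167  0.046 ] diam mm 49.1 [223  66  58] side px [224. 222.]
red (np.float64(183.0), np.float64(168.0)) [0.616  0.2569 0.046 ] diam mm 48.8 [ 56  68 233] side px [194. 234.]
ring (np.float64(234.1), np.float64(209.6)) [0.492  0.0975 0.046 ] diam mm 62.0 [ 95  93 100] side px [260. 220.]
nozzle [0.6838131  0.15803617 0.06      ] [362.91902343 212.05665322]
```

View pics/c1.png

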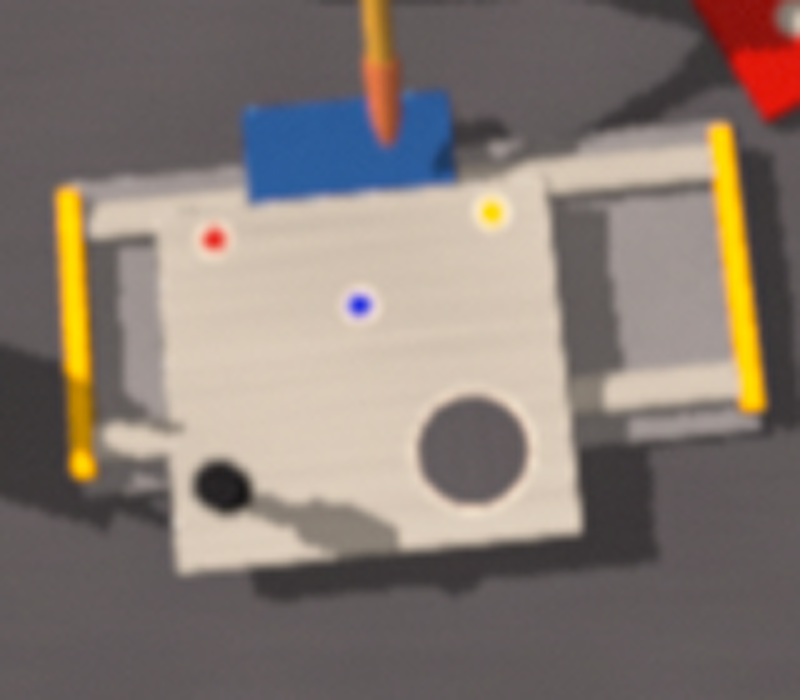

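The ring and marks are clear. Now a proper fit of the carrier pose from both cameras.

```bash
cat >> h.py <<'E'
def cen(im,u,v,r,f):
    u,v=int(round(u)),int(round(v)); s=cv2.cvtColor(im[v-r:v+r+1,u-r:u+r+1],cv2.COLOR_BGR2HSV).astype(int)
    m=f(s); ys,xs=np.nonzero(m); return (xs.mean()+u-r,ys.mean()+v-r,len(xs)) if len(xs) else None
hue=lambda lo,hi:(lambda s:((s[...,0]-lo)%180<=(hi-lo)%180)&(s[...,1]>110)&(s[...,2]>90))
MK={"yel":(hue(18,35),(.09,-.085)),"blu":(hue(110,130),(.04,0)),"red":(hue(172,8),(.09,.085))}
def carrier(im,n,guess,r=7):
    """guess: {name:px}; rigid fit of plate middle and yaw"""
    P,L=[],[]
    for k,(f,l) in MK.items():
        if k not in guess: continue
        c=cen(im,*guess[k],r,f)
        if c is None: print("no",k); continue
        P.append(w(n,c[0],c[1],.046)[:2]); L.append(l)
    P,L=np.array(P),np.array(L); a=(P-P.mean(0))@[1,-1j*-1]; a=(P-P.mean(0))@np.array([1,1j]); b=(L-L.mean(0))@np.array([1,1j])
    yaw=np.angle((a*b.conj()).sum()); R=np.array([[np.cos(yaw),-np.sin(yaw)],[np.sin(yaw),np.cos(yaw)]])
    mid=P.mean(0)-R@L.mean(0); res=(P-(L@R.T+mid))*1000
    return mid,yaw,R,res
E
python3 - <<'E'
from h import *
for n,g in (("top",dict(yel=(239,162),blu=(212,181),red=(183,168))),("side",None)):
    im=cv2.imread(f"pics/{n}0.png")
    if n=="side": g={k:px("side",list(mid+R@MK[k][1])+[.046]) for k in MK}; crop(im,130,120,380,300,3.2,"c2.png")
    mid,yaw,R,res=carrier(im,n,g,7 if n=="top" else 6)
    print(n,mid.round(4),np.degrees(yaw).round(2),"res",res.round(1).tolist())
    for k,l in (("ring",(-.055,-.06)),("knob",(-.07,.08))): print(k,(mid+R@l).round(4))
    print("knob px",px(n,list(mid+R@(-.07,.08))+[.122]))
E
```

```text
top [0.539 0.164] 7.01 res [[-0.2, 0.5], [0.1, -0.1], [0.0, -0.4]]
ring [0.4918 0.0978]
knob [0.4598 0.2349]
knob px [182.75254822 216.26635508]
side [0.5404 0.1638] 6.89 res [[0.1, 0.4], [-0.2, 0.0], [0.1, -0.5]]
ring [0.493  0.0976]
knob [0.4613 0.2348]
knob px [242.40250139 225.01267111]
```

View pics/c2.png

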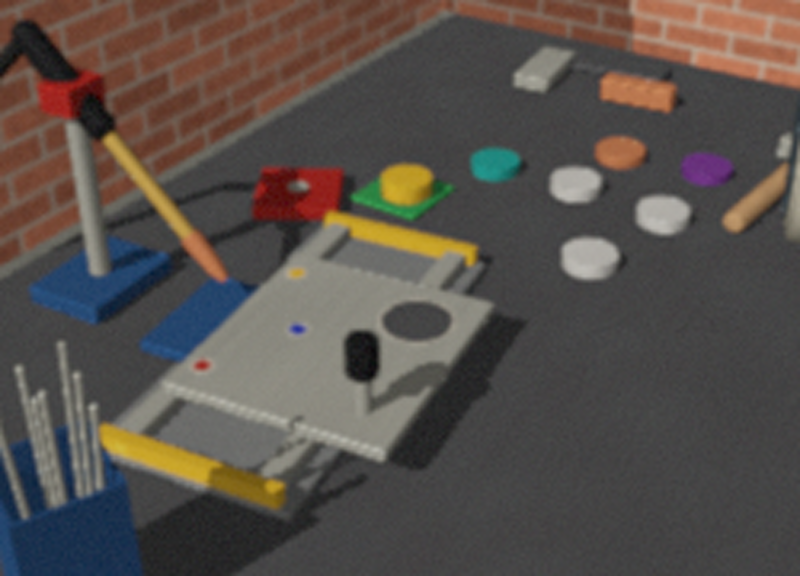

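```bash
python3 -m inch '[[[0.08,0.04,0.024,-0.01,0],[0.08,0.04,0.024,-0.01,0],[0.08,0.04,0.024,-0.01,0],[0.08,0.04,0.024,-0.01,0],[0.08,0.04,0.024,-0.01,0],[0.08,0.04,0.024,-0.01,0],[0.08,0.04,0.024,-0.01,0],[0.08,0.04,0.024,-0.01,0]]]' 20
python3 -m inch '[[[0.08,0.016,0.007,0,0],[0.08,0,0,-0.02,0],[0.08,0,0,-0.02,0],[0.08,0,0,-0.02,0],[0.08,0,0,0,0],[0.08,0,0,0,0],[0.08,0,0,0,0],[0.08,0,0,0,0]]]'
```

```text
time: 0.9
ee_pos: [0.4849, -0.4098, 0.1339]
orientation: [-3.141, 0.0, 0.265]
contact_force: [0.1, -0.7, -0.1]
gripper_width: 0.873
gripper_force: 0.0
time: 1.7
ee_pos: [0.5, -0.4049, 0.0758]
orientation: [3.14, -0.001, 0.265]
contact_force: [-0.8, -1.0, 0.3]
gripper_width: 0.872
gripper_force: 0.0
```

```bash
python3 - <<'E'
from h import *
n=np.array([w("top",217.6,149,.06),w("side",200.9,207.8,.06)]);print("nozzle",n.round(4))
t=cap("top");s=cap("side")
a=cv2.resize(t[140:290,280:440],None,fx=2.4,fy=2.4);b=cv2.resize(s[120:270,260:420],None,fx=2.4,fy=2.4)
cv2.imwrite("pics/p1.png",np.hstack([a,b]))
E
```

```text
nozzle [[0.6745 0.1528 0.06  ]
 [0.6722 0.157  0.06  ]]
```

View pics/p1.png

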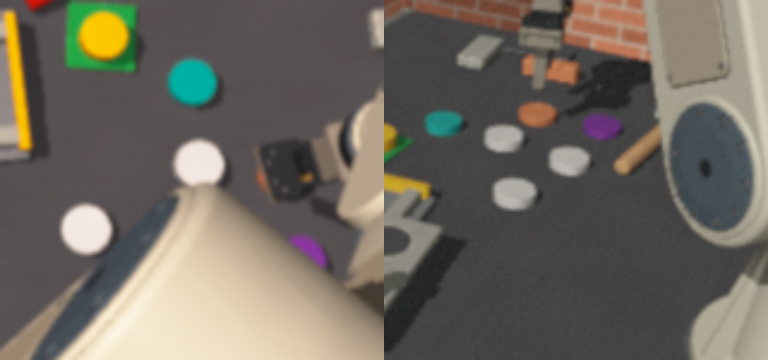

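The gripper is over the copper disc. Next I descend and grasp.

```bash
python3 -m inch '[[[0.08,0,0.001,-0.03,0],[0.08,0,0,-0.02,0],[0.08,0,0,-0.015,0],[0.08,0,0,-0.007,0],[0.08,0,0,0,0],[0.05,0,0,0,0],[0.05,0,0,0,0],[0.05,0,0,0,0]]]' 35
python3 -m inch '[[[0.05,0,0,0,0],[0.05,0,0,0,0],[0.05,0,0,0,0],[0.05,0,0,0.02,0],[0.05,0,0,0.03,0],[0.05,0,0,0.03,0],[0.05,0,0,0.02,0],[0.05,0,0,0,0]]]'
```

```text
time: 2.6
ee_pos: [0.5002, -0.4038, 0.0036]
orientation: [3.14, -0.001, 0.265]
contact_force: [-0.1, -0.8, 1.4]
gripper_width: 0.663
gripper_force: 35.0
time: 3.4
ee_pos: [0.5008, -0.4042, 0.1052]
orientation: [3.138, -0.002, 0.265]
contact_force: [0.8, 0.0, -3.3]
gripper_width: 0.664
gripper_force: 35.0
```

```bash
python3 -m inch '[[[0.05,0,0.03,0.005,-1],[0.05,-0.001,0.04,0.005,-1],[0.05,-0.001,0.04,0,-1],[0.05,-0.001,0.04,0,-1],[0.05,-0.001,0.04,0,-1],[0.05,-0.001,0.04,0,-1],[0.05,-0.001,0.04,0,-1],[0.05,-0.001,0.04,0,-1]]]'
python3 -m inch '[[[0.05,0,0.04,0,0],[0.05,0,0.04,0,0],[0.05,-0.001,0.04,0,0],[0.05,0,0.04,0,0],[0.05,0,0.022,0,0],[0.05,0,0.01,0,0],[0.05,0,0,0,0],[0.05,0,0,0,0]]]'
```

```text
time: 4.2
ee_pos: [0.4911, -0.0914, 0.1111]
orientation: [-3.141, 0.002, 0.124]
contact_force: [0.7, -0.2, -2.9]
gripper_width: 0.666
gripper_force: 35.0
time: 5.0
ee_pos: [0.491, 0.098, 0.1119]
orientation: [3.141, 0.001, 0.125]
contact_force: [-0.5, -0.3, -3.6]
gripper_width: 0.661
gripper_force: 35.0
```

```bash
python3 -m inch '[[[0.05,0.001,0,-0.02,0],[0.05,0,0,-0.02,0],[0.05,0,0,-0.01,0],[0.05,0,0,-0.005,0],[0.05,0,0,-0.003,0],[0.05,0,0,-0.002,0],[0.05,0,0,0,0],[0.05,0,0,0,0]]]'
python3 - <<'E'
from h import *
print(robot.read_state()['ee_pos'],robot.read_state()['contact_force']); s=cap("side"); crop(s,190,150,350,270,5,"p2.png")
E
```

```text
time: 5.8
ee_pos: [0.4929, 0.0989, 0.053]
orientation: [-3.142, -0.001, 0.125]
contact_force: [-0.5, 0.4, -3.1]
gripper_width: 0.66
gripper_force: 35.0
[0.49292244 0.09889113 0.0530404 ] [-0.45891913  0.44851648 -3.13031568]
```

View pics/p2.png

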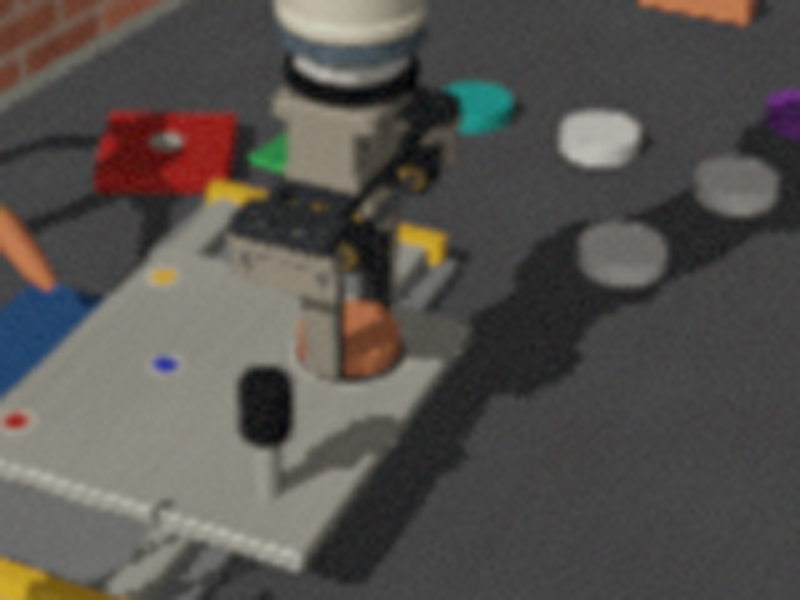

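```bash
python3 -m inch '[[[0.05,-0.0005,-0.001,-0.002,0],[0.05,0,0,-0.0015,0],[0.05,0,0,0,0],[0.05,0,0,0,0],[0.08,0,0,0,0],[0.08,0,0,0,0],[0.08,0,0,0,0],[0.08,0,0,0,0]]]'
python3 -m inch '[[[0.08,0,0,0.01,0],[0.08,0,0,0.03,0],[0.08,0,-0.01,0.03,0],[0.08,0,-0.04,0.02,0],[0.08,0,-0.04,0,0],[0.08,0,-0.04,0,0],[0.08,0,-0.04,0,0],[0.08,0,-0.04,0,0]]]'
python3 - <<'E'
from h import *
t=cap("top");s=cap("side"); cv2.imwrite("pics/t3.png",t);cv2.imwrite("pics/s3.png",s)
cv2.imwrite("pics/p3.png",np.hstack([cv2.resize(t[150:250,190:290],None,fx=4,fy=4),cv2.resize(s[170:270,210:310],None,fx=4,fy=4)]))
E
```

```text
time: 6.65
ee_pos: [0.4921, 0.0978, 0.049]
orientation: [-3.142, -0.0, 0.125]
contact_force: [-0.2, -0.1, -0.0]
gripper_width: 0.868
gripper_force: 0.0
time: 7.45
ee_pos: [0.4921, -0.1138, 0.1401]
orientation: [3.141, -0.001, 0.125]
contact_force: [0.9, 0.2, -0.1]
gripper_width: 0.87
gripper_force: 0.0
```

View pics/p3.png

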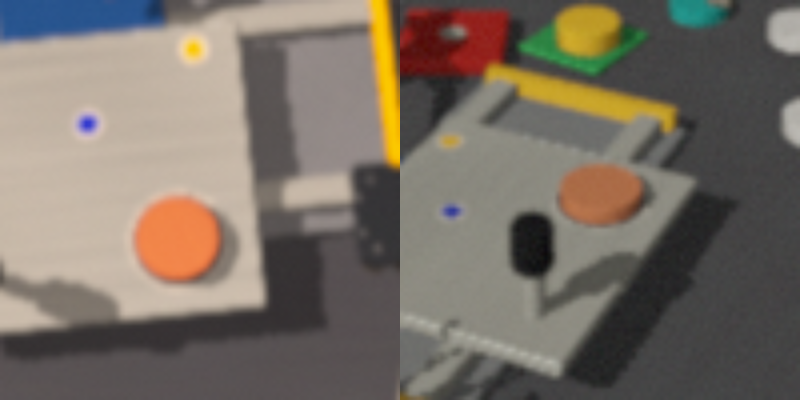

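The copper disc sits centred in the ring. Now the numbers, plus the blanks measured in the side view as a cross-check.

```bash
cat >> h.py <<'E'
def disc(im,n,p,z,d,f,pad=4):
    """top-face centre of a disc near p (xy): ellipse fit to the face+wall mask in the top view; match of the drawn silhouette in the side view"""
    from scipy.optimize import minimize
    u,v=px(n,[p[0],p[1],z]); r=20; u0,v0=int(u)-r,int(v)-r
    m=f(cv2.cvtColor(im[v0:v0+2*r+1,u0:u0+2*r+1],cv2.COLOR_BGR2HSV).astype(int)).astype(float)
    a=np.linspace(0,2*np.pi,40); S=8
    def cost(q):
        pts=[px(n,[q[0]+d[0]/2*np.cos(t),q[1]+d[0]/2*np.sin(t),h]) for t in a for h in (z,z-d[1])]
        hull=cv2.convexHull(((np.array(pts)-[u0,v0]+.5)*S).astype(np.float32)).astype(np.int32)
        b=np.zeros(((2*r+1)*S,)*2,np.uint8); cv2.fillPoly(b,[hull],1); b=cv2.resize(b.astype(np.float32),(2*r+1,)*2,interpolation=cv2.INTER_AREA)
        return np.abs(b-m).sum()
    o=minimize(cost,p,method="Nelder-Mead",options=dict(initial_simplex=[np.array(p),np.array(p)+[.006,0],np.array(p)+[0,.006]],xatol=2e-4))
    return o.x.round(4),round(o.fun,0),int(m.sum())
COP=lambda s:((s[...,0]<18))&(s[...,1]>110)&(s[...,2]>80)
YEL=lambda s:((s[...,0]>18)&(s[...,0]<35))&(s[...,1]>140)&(s[...,2]>90)
WHI=lambda s:(s[...,1]<50)&(s[...,2]>125)
E
python3 - <<'E'
from h import *
for n,i in (("top","t3"),("side","s3")):
    im=cv2.imread(f"pics/{i}.png"); print(n,"cop",disc(im,n,(.492,.098),.060,(.062,.014),COP))
    im=cv2.imread(f"pics/{n}0.png")
    for k,p in dict(b1=(.4245,-.1495),b2=(.5106,-.2949),b3=(.3935,-.2817)).items(): print(n,k,disc(im,n,p,.016,(.06,.016),WHI))
    print(n,"cop0",disc(im,n,(.5,-.404),.014,(.062,.014),COP)); print(n,"wt",disc(im,n,(.675,-.172),.028,(.06,.022),YEL))
E
```

```text
top cop (array([0.4923, 0.0973]), np.float64(16.0), 359)
top b1 (array([ 0.4259, -0.1498]), np.float64(58.0), 385)
top b2 (array([ 0.513 , -0.2954]), np.float64(48.0), 376)
top b3 (array([ 0.3942, -0.2832]), np.float64(53.0), 396)
top cop0 (array([ 0.5006, -0.406 ]), np.float64(35.0), 388)
top wt (array([ 0.6766, -0.1741]), np.float64(23.0), 336)
side cop (array([0.4927, 0.0989]), np.float64(25.0), 247)
side b1 (array([ 0.4263, -0.1496]), np.float64(138.0), 306)
side b2 (array([ 0.5126, -0.2951]), np.float64(37.0), 166)
side b3 (array([ 0.395 , -0.2815]), np.float64(68.0), 215)
side cop0 (array([ 0.5008, -0.4018]), np.float64(197.0), 321)
side wt (array([ 0.6767, -0.1718]), np.float64(147.0), 311)
```

```bash
python3 -m inch '[[[0.08,-0.03,-0.016,-0.02,0],[0.08,-0.03,-0.016,-0.02,0],[0.08,-0.006,-0.004,-0.03,0],[0.08,0,0,-0.03,0],[0.08,0,0,-0.02,0],[0.08,0,0,-0.01,0],[0.08,0,0,0,0],[0.08,0,0,0,0]]]'
python3 -m inch '[[[0.08,0,0,-0.006,0],[0.08,0,0,0,0],[0.05,0,0,0,0],[0.05,0,0,0,0],[0.05,0,0,0,0],[0.05,0,0,0,0],[0.05,0,0,0,0],[0.05,0,0,0,0]]]'
```

```text
time: 8.35
ee_pos: [0.4266, -0.1481, 0.0097]
orientation: [3.141, -0.001, 0.126]
contact_force: [-0.6, 0.1, -0.0]
gripper_width: 0.87
gripper_force: 0.0
time: 9.15
ee_pos: [0.4263, -0.1484, 0.0033]
orientation: [3.141, -0.001, 0.125]
contact_force: [0.2, -0.8, 5.0]
gripper_width: 0.639
gripper_force: 35.0
```

```bash
python3 -m inch '[[[0.05,0,0,0.02,0],[0.05,0,0,0.03,0],[0.05,0,0,0.04,0],[0.05,0.01,0.03,0.03,0],[0.05,0.01,0.04,0,0],[0.05,0.01,0.04,0,0],[0.05,0.01,0.04,0,0],[0.05,0.01,0.04,0,0]]]'
python3 -m inch '[[[0.05,0.01,0.035,0,0],[0.05,0.006,0.02,0,0],[0.05,0,0,0,0],[0.05,0,0,-0.02,0],[0.05,0,0,-0.02,0],[0.05,0,0,-0.01,0],[0.05,0,0,0,0],[0.05,0,0,0,0]]]'
```

```text
time: 9.95
ee_pos: [0.4754, 0.0434, 0.1227]
orientation: [-3.141, 0.001, 0.125]
contact_force: [1.0, -0.5, -3.4]
gripper_width: 0.642
gripper_force: 35.0
time: 10.75
ee_pos: [0.492, 0.0964, 0.0732]
orientation: [3.142, 0.001, 0.125]
contact_force: [0.8, -0.1, -3.7]
gripper_width: 0.643
gripper_force: 35.0
```

```bash
python3 -m inch '[[[0.05,0,0.001,-0.004,0],[0.05,0,0,-0.003,0],[0.05,0,0,-0.002,0],[0.05,0,0,-0.0005,0],[0.05,0,0,0,0],[0.08,0,0,0,0],[0.08,0,0,0,0],[0.08,0,0,0,0]]]'
python3 -m inch '[[[0.08,0,0,0.01,0],[0.08,0,0,0.03,0],[0.08,0,-0.02,0.03,0],[0.08,0.002,-0.04,0,0],[0.08,0.003,-0.04,0,0],[0.08,0.003,-0.04,0,0],[0.08,0.003,-0.04,0,0],[0.08,0.003,-0.04,0,0]]]'
python3 -m inch '[[[0.08,0.003,-0.04,0,0],[0.08,0.003,-0.04,0,0],[0.08,0,-0.04,-0.01,0],[0.08,0,-0.035,-0.02,0],[0.08,0,-0.018,-0.03,0],[0.08,0,0,-0.03,0],[0.08,0,0,-0.02,0],[0.08,0,0,0,0]]]'
python3 - <<'E'
from h import *
for n,f in (("top","t4.png"),("side","s4.png")):
    im=cap(n,f)
    print(n,disc(im,n,(.492,.098),.076,(.06,.016),WHI))
    print(disc(im,n,(.512,-.295),.016,(.06,.016),WHI),disc(im,n,(.394,-.282),.016,(.06,.016),WHI),disc(im,n,(.6766,-.172),.028,(.06,.022),YEL))
E
```

```text
time: 11.55
ee_pos: [0.4924, 0.0979, 0.0639]
orientation: [-3.142, -0.001, 0.125]
contact_force: [-0.5, -0.6, -0.1]
gripper_width: 0.861
gripper_force: 0.0
time: 12.35
ee_pos: [0.5062, -0.1239, 0.1346]
orientation: [3.141, -0.001, 0.125]
contact_force: [0.6, -0.3, 0.2]
gripper_width: 0.873
gripper_force: 0.0
time: 13.15
ee_pos: [0.5103, -0.2945, 0.0216]
orientation: [-3.139, 0.004, 0.125]
contact_force: [0.0, -0.1, -0.1]
gripper_width: 0.869
gripper_force: 0.0
top (array([0.4696, 0.1239]), np.float64(1097.0), 1448)
(array([ 0.4989, -0.2855]), np.float64(312.0), 36) (array([ 0.5129, -0.2359]), np.float64(4.0), 4) (array([ 0.6765, -0.1743]), np.float64(23.0), 336)
side (array([0.496 , 0.0964]), np.float64(465.0), 704)
(array([ 0.5168, -0.2943]), np.float64(168.0), 185) (array([ 0.3954, -0.2813]), np.float64(15.0), 159) (array([ 0.6765, -0.1715]), np.float64(147.0), 313)
```

```bash
python3 -m inch '[[[0.08,0.0015,-0.001,-0.01,0],[0.08,0,0,-0.008,0],[0.08,0,0,0,0],[0.05,0,0,0,0],[0.05,0,0,0,0],[0.05,0,0,0,0],[0.05,0,0,0,0],[0.05,0,0,0,0]]]'
python3 -m inch '[[[0.05,0,0,0.02,0],[0.05,0,0,0.03,0],[0.05,0,0,0.04,0],[0.05,0,0.03,0.03,0],[0.05,-0.002,0.04,0.02,0],[0.05,-0.003,0.04,0,0],[0.05,-0.003,0.04,0,0],[0.05,-0.003,0.04,0,0]]]'
python3 -c '
from h import *
t=cv2.imread("pics/t4.png");s=cv2.imread("pics/s4.png")
cv2.imwrite("pics/p4.png",np.hstack([cv2.resize(t[160:260,190:290],None,fx=4,fy=4),cv2.resize(s[170:270,210:310],None,fx=4,fy=4)]))'
```

```text
time: 14.05
ee_pos: [0.5137, -0.2962, 0.0059]
orientation: [3.141, -0.0, 0.125]
contact_force: [-0.7, 1.5, 3.4]
gripper_width: 0.64
gripper_force: 35.0
time: 14.85
ee_pos: [0.5019, -0.1048, 0.1456]
orientation: [-3.142, 0.0, 0.125]
contact_force: [0.6, 1.1, -4.0]
gripper_width: 0.641
gripper_force: 35.0
```

View pics/p4.png

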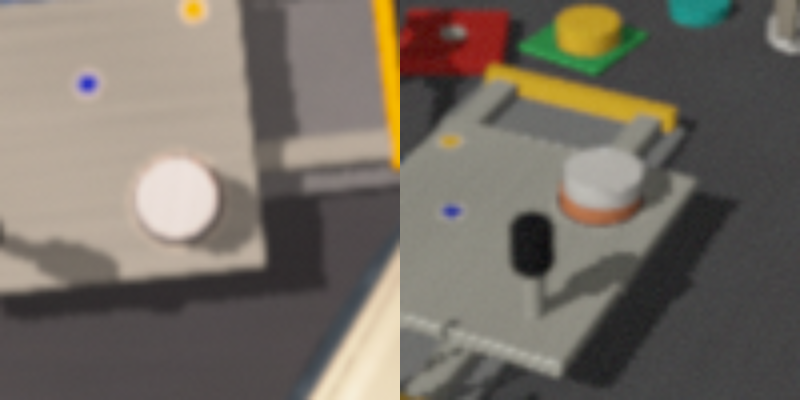

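```bash
python3 -m inch '[[[0.05,-0.002,0.04,0,0],[0.05,-0.002,0.04,0,0],[0.05,-0.002,0.04,0,0],[0.05,-0.002,0.04,0,0],[0.05,0,0.027,0,0],[0.05,0,0.014,0,0],[0.05,0,0,-0.01,0],[0.05,0,0,0,0]]]'
python3 -m inch '[[[0.05,0,0,-0.02,0],[0.05,0,0,-0.015,0],[0.05,0,0,-0.01,0],[0.05,0,0,0,0],[0.05,0,0,0,0],[0.05,0,0,0,0],[0.05,0,0,0,0],[0.05,0,0,0,0]]]'
```

```text
time: 15.65
ee_pos: [0.4935, 0.0941, 0.1341]
orientation: [3.141, 0.003, 0.126]
contact_force: [-0.5, -0.1, -3.3]
gripper_width: 0.638
gripper_force: 35.0
time: 16.45
ee_pos: [0.4949, 0.0949, 0.0911]
orientation: [-3.142, -0.001, 0.125]
contact_force: [-0.0, 0.5, -3.1]
gripper_width: 0.64
gripper_force: 35.0
```

```bash
python3 -m inch '[[[0.05,-0.0015,0.003,-0.004,0],[0.05,0,0,-0.003,0],[0.05,0,0,-0.001,0],[0.05,0,0,0,0],[0.05,0,0,0,0],[0.05,0,0,0,0],[0.05,0,0,0,0],[0.05,0,0,0,0]]]'
```

```text
time: 17.25
ee_pos: [0.4931, 0.0978, 0.0826]
orientation: [3.142, -0.0, 0.125]
contact_force: [1.0, 0.5, -3.5]
gripper_width: 0.644
gripper_force: 35.0
```

```bash
python3 -m inch '[[[0.05,0,0,-0.001,0],[0.05,0,0,-0.001,0],[0.05,0,0,-0.001,0],[0.05,0,0,0,0],[0.05,0,0,0,0],[0.05,0,0,0,0],[0.05,0,0,0,0],[0.05,0,0,0,0]]]'
```

```text
time: 18.05
ee_pos: [0.4953, 0.0981, 0.0817]
orientation: [-3.142, -0.004, 0.125]
contact_force: [-1.1, -1.8, 17.1]
gripper_width: 0.641
gripper_force: 35.0
```

```bash
python3 -m inch '[[[0.05,0,0,0.001,0],[0.05,0,0,0,0],[0.05,0,0,0,0],[0.08,0,0,0,0],[0.08,0,0,0,0],[0.08,0,0,0,0],[0.08,0,0,0.01,0],[0.08,0,0,0.02,0]]]'
python3 -m inch '[[[0.08,0,0,0.03,0],[0.08,0,-0.02,0.02,0],[0.08,-0.01,-0.04,0,0],[0.08,-0.01,-0.04,0,0],[0.08,-0.01,-0.04,0,0],[0.08,-0.01,-0.04,0,0],[0.08,-0.01,-0.04,0,0],[0.08,-0.01,-0.04,0,0]]]'
python3 - <<'E'
from h import *
t=cap("top");s=cap("side"); 
print(px("top",(.4924,.0978,.092)))
cv2.imwrite("pics/p5.png",np.hstack([cv2.resize(t[160:260,190:290],None,fx=4,fy=4),cv2.resize(s[170:270,210:310],None,fx=4,fy=4)]))
E
```

```text
time: 18.85
ee_pos: [0.4918, 0.0975, 0.1101]
orientation: [3.141, 0.003, 0.125]
contact_force: [0.5, 1.0, 0.7]
gripper_width: 0.869
gripper_force: 0.0
time: 19.65
ee_pos: [0.4325, -0.1637, 0.1613]
orientation: [3.141, -0.001, 0.125]
contact_force: [0.1, -0.5, -0.0]
gripper_width: 0.869
gripper_force: 0.0
[233.1710238  207.29067375]
```

View pics/p5.png

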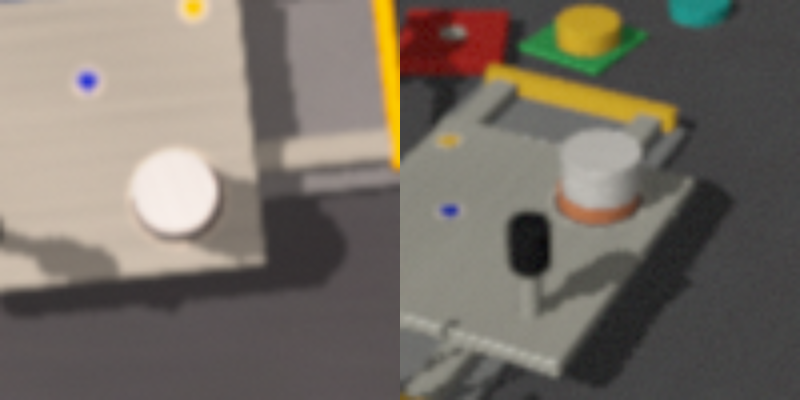

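The two blanks look neat. The carrier seems to have slid about 2 mm in +x, so I'll re-measure it.

```bash
python3 - <<'E'
from h import *
for n in("top","side"):
    im=cap(n); g={k:px(n,list(np.array([.539,.164])+cv2.getRotationMatrix2D((0,0),-7,1)[:,:2]@MK[k][1])+[.046]) for k in MK}
    mid,yaw,R,res=carrier(im,n,g); print(n,mid.round(4),np.degrees(yaw).round(2),abs(res).max().round(1),"ring",(mid+R@(-.055,-.06)).round(4),"knob",(mid+R@(-.07,.08)).round(4))
    print(disc(im,n,(.394,-.282),.016,(.06,.016),WHI),disc(im,n,(.6766,-.172),.028,(.06,.022),YEL))
E
```

```text
top [0.5419 0.1636] 7.04 0.2 ring [0.4947 0.0974] knob [0.4626 0.2345]
(array([ 0.3933, -0.2828]), np.float64(69.0), 399) (array([ 0.6765, -0.1743]), np.float64(23.0), 336)
side [0.5425 0.1646] 6.82 0.9 ring [0.495  0.0985] knob [0.4635 0.2357]
(array([ 0.3956, -0.2805]), np.float64(29.0), 144) (array([ 0.6768, -0.1718]), np.float64(148.0), 312)
```

```bash
python3 - <<'E'
from h import *
def g(im,n,z,th,name):
    u,v=px(n,(.4945,.0978,z)); u0,v0=int(u)-20,int(v)-20; gr=im[v0:v0+41,u0:u0+41].min(2); 
    m=(gr>th).astype(np.uint8); k,l,s,c=cv2.connectedComponentsWithStats(m); j=l[20,20]
    ys,xs=np.nonzero(l==j); p=w(n,xs.mean()+u0,ys.mean()+v0,z); print(name,n,"thr",th,p.round(4),"d",(2*np.sqrt(len(xs)/np.pi)*np.linalg.norm(w(n,u+1,v,z)-w(n,u,v,z))).round(4))
for th in (205,215,225): g(cv2.imread("pics/t4.png"),"top",.076,th,"b1 then")
im=cap("top","t5.png")
for th in (205,215,225): g(im,"top",.092,th,"b2 now")
E
```

```text
b1 then top thr 205 [0.4903 0.0978 0.076 ] d 0.0528
b1 then top thr 215 [0.4923 0.0984 0.076 ] d 0.0448
b1 then top thr 225 [0.4955 0.0992 0.076 ] d 0.1344
b2 now top thr 205 [0.4927 0.0983 0.092 ] d 0.0575
b2 now top thr 215 [0.4927 0.0981 0.092 ] d 0.056
b2 now top thr 225 [0.4915 0.0975 0.092 ] d 0.0521
```

```bash
python3 -m inch '[[[0.08,-0.012,-0.035,-0.02,0],[0.08,-0.012,-0.035,-0.025,0],[0.08,-0.012,-0.035,-0.025,0],[0.08,-0.002,-0.013,-0.03,0],[0.08,0,0,-0.03,0],[0.08,0,0,-0.015,0],[0.08,0,0,0,0],[0.08,0,0,0,0]]]'
```

```text
time: 20.7
ee_pos: [0.3957, -0.2793, 0.0158]
orientation: [-3.141, 0.0, 0.127]
contact_force: [-0.2, 0.5, -0.4]
gripper_width: 0.869
gripper_force: 0.0
```

```bash
python3 -m inch '[[[0.08,-0.001,-0.0025,-0.007,0],[0.08,0,0,-0.004,0],[0.08,0,0,0,0],[0.05,0,0,0,0],[0.05,0,0,0,0],[0.05,0,0,0,0],[0.05,0,0,0,0],[0.05,0,0,0,0]]]'
python3 -m inch '[[[0.05,0,0,0.02,0],[0.05,0,0,0.03,0],[0.05,0,0,0.04,0],[0.05,0,0.03,0.04,0],[0.05,0.01,0.04,0.02,0],[0.05,0.01,0.04,0,0],[0.05,0.01,0.04,0,0],[0.05,0.01,0.04,0,0]]]'
python3 -m inch '[[[0.05,0.01,0.04,0,0],[0.05,0.01,0.04,0,0],[0.05,0.01,0.04,0,0],[0.05,0.01,0.03,0,0],[0.05,0.01,0.02,0,0],[0.05,0.01,0.01,0,0],[0.05,0,0,0,0],[0.05,0,0,0,0]]]'
```

```text
time: 21.5
ee_pos: [0.3942, -0.2829, 0.0048]
orientation: [3.141, -0.0, 0.125]
contact_force: [-0.9, 0.1, 3.1]
gripper_width: 0.641
gripper_force: 35.0
time: 22.3
ee_pos: [0.4338, -0.0911, 0.1546]
orientation: [-3.142, -0.0, 0.125]
contact_force: [0.7, -0.1, -3.4]
gripper_width: 0.646
gripper_force: 35.0
time: 23.1
ee_pos: [0.4935, 0.0866, 0.1541]
orientation: [3.141, 0.001, 0.125]
contact_force: [-1.2, -1.2, -3.4]
gripper_width: 0.643
gripper_force: 35.0
```

```bash
python3 -m inch '[[[0.05,0,0.011,-0.02,0],[0.05,0,0,-0.02,0],[0.05,0,0,-0.01,0],[0.05,0,0,-0.003,0],[0.05,0,0,0,0],[0.05,0,0,0,0],[0.05,0,0,0,0],[0.05,0,0,0,0]]]'
```

```text
time: 23.9
ee_pos: [0.4945, 0.0983, 0.1022]
orientation: [-3.142, -0.001, 0.125]
contact_force: [-0.1, -0.0, -3.7]
gripper_width: 0.64
gripper_force: 35.0
```

```bash
python3 -m inch '[[[0.05,0,0,-0.002,0],[0.05,0,0,-0.0015,0],[0.05,0,0,-0.001,0],[0.05,0,0,0,0],[0.05,0,0,0,0],[0.05,0,0,0,0],[0.05,0,0,0,0],[0.05,0,0,0,0]]]'
```

```text
time: 24.7
ee_pos: [0.4941, 0.0983, 0.0971]
orientation: [-3.142, -0.0, 0.125]
contact_force: [-0.5, 0.6, -4.1]
gripper_width: 0.643
gripper_force: 35.0
```

```bash
python3 -m inch '[[[0.05,0,0,-0.001,0],[0.05,0,0,0,0],[0.08,0,0,0,0],[0.08,0,0,0,0],[0.08,0,0,0,0],[0.08,0,0,0.01,0],[0.08,0,0,0.03,0],[0.08,0,0,0.03,0]]]'
python3 -m inch '[[[0.08,0.01,-0.03,0,0],[0.08,0.02,-0.03,0,0],[0.08,0.025,-0.035,0,0],[0.08,0.025,-0.035,0,0],[0.08,0.025,-0.035,0,0],[0.08,0.025,-0.035,0,0],[0.08,0.025,-0.035,0,0],[0.08,0.01,-0.02,0,0]]]'
python3 - <<'E'
from h import *
t=cap("top","t6.png");s=cap("side","s6.png")
for n,im in (("top",t),("side",s)):
    g={k:px(n,list(np.array([.5415,.164])+cv2.getRotationMatrix2D((0,0),-7,1)[:,:2]@MK[k][1])+[.046]) for k in MK}
    mid,yaw,R,res=carrier(im,n,g); print(n,mid.round(4),np.degrees(yaw).round(2),abs(res).max().round(1),"ring",(mid+R@(-.055,-.06)).round(4))
    print(disc(im,n,(.6766,-.172),.028,(.06,.022),YEL))
cv2.imwrite("pics/p6.png",np.hstack([cv2.resize(t[140:260,200:350],None,fx=2.6,fy=2.6),cv2.resize(s[150:270,210:360],None,fx=2.6,fy=2.6)]))
E
```

```text
time: 25.5
ee_pos: [0.4936, 0.0982, 0.1671]
orientation: [3.142, 0.001, 0.125]
contact_force: [0.7, 0.2, -0.4]
gripper_width: 0.869
gripper_force: 0.0
time: 26.3
ee_pos: [0.661, -0.1595, 0.1668]
orientation: [3.141, -0.002, 0.124]
contact_force: [0.2, 0.3, 0.3]
gripper_width: 0.872
gripper_force: 0.0
top [0.5422 0.164 ] 7.21 0.1 ring [0.4952 0.0976]
(array([ 0.7365, -0.0572]), np.float64(22.0), 22)
side [0.5431 0.1646] 7.01 0.6 ring [0.4958 0.0983]
(array([ 0.6766, -0.1717]), np.float64(148.0), 312)
```

View pics/p6.png

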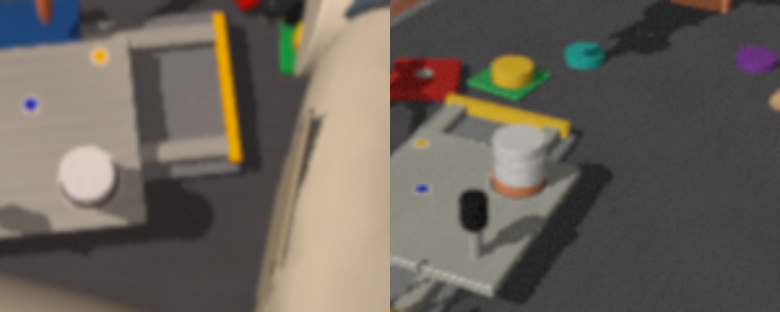

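Stack is neat and the weight hasn't moved. Now I'll grasp the weight.

```bash
python3 -m inch '[[[0.08,0.0155,-0.0135,-0.02,0],[0.08,0,0,-0.03,0],[0.08,0,0,-0.03,0],[0.08,0,0,-0.03,0],[0.08,0,0,-0.02,0],[0.08,0,0,-0.01,0],[0.08,0,0,0,0],[0.08,0,0,0,0]]]'
python3 - <<'E'
from h import *
im=cv2.imread("pics/top0.png"); h=cv2.cvtColor(im,cv2.COLOR_BGR2HSV); m=((h[...,0]>45)&(h[...,0]<80)&(h[...,1]>100)&(h[...,2]>60)).astype(np.uint8); m[:,360:]=0; m[:, :290]=0
r=cv2.minAreaRect(np.argwhere(m)[:,::-1].astype(np.float32)); c=w("top",*r[0],.006); print(r,c.round(4),r[1][0]*np.linalg.norm(w("top",1,0,.006)-w("top",0,0,.006)))
hs=cv2.boxPoints(r); P=np.array([w("top",*q,.006) for q in hs]); print(P.round(4))
im=cv2.imread("pics/side0.png"); h=cv2.cvtColor(im,cv2.COLOR_BGR2HSV); m=((h[...,0]>45)&(h[...,0]<80)&(h[...,1]>100)&(h[...,2]>40)).astype(np.uint8); m[:,:230]=0; m[:,280:]=0
q=np.argwhere(m)[:,::-1]
for f in (q[:,0],-q[:,0],q[:,1],-q[:,1]): e=q[f==f.min()].mean(0); print(e,w("side",*e,.005).round(4))
E
```

```text
time: 27.2
ee_pos: [0.6751, -0.17, 0.0272]
orientation: [3.141, -0.001, 0.125]
contact_force: [1.0, 0.1, 0.2]
gripper_width: 0.869
gripper_force: 0.0
((321.93280029296875, 154.64309692382812), (29.654621124267578, 27.834238052368164), 3.3664605617523193) [ 0.68   -0.1736  0.006 ] 0.10175921425771335
[[ 0.6363 -0.1238  0.006 ]
 [ 0.728  -0.1293  0.006 ]
 [ 0.7244 -0.224   0.006 ]
 [ 0.6328 -0.2172  0.006 ]]
[239. 181.] [ 0.7279 -0.1285  0.005 ]
[271.  178.5] [ 0.6346 -0.2104  0.005 ]
[247.5 176. ] [ 0.7228 -0.1793  0.005 ]
[258. 188.] [ 0.6381 -0.1218  0.005 ]
```

```bash
python3 -m inch '[[[0.08,0.0015,-0.0025,-0.01,0],[0.08,0,0,-0.0065,0],[0.08,0,0,0,0],[0.05,0,0,0,0],[0.05,0,0,0,0],[0.05,0,0,0,0],[0.05,0,0,0,0],[0.05,0,0,0,0]]]' 40
python3 -m inch '[[[0.05,0,0,0.02,0],[0.05,0,0,0.03,0],[0.05,0,0,0.04,0],[0.05,0,0,0.04,0],[0.05,0,0,0.03,0],[0.05,-0.01,0.015,0.01,0],[0.05,-0.02,0.03,0,0],[0.05,-0.025,0.035,0,0]]]'
python3 -m inch '[[[0.05,-0.025,0.035,0,0],[0.05,-0.025,0.035,0,0],[0.05,-0.025,0.035,0,0],[0.05,-0.025,0.035,0,0],[0.05,-0.015,0.025,0,0],[0.05,-0.01,0.018,0,0],[0.05,0,0.005,0,0],[0.05,0,0,0,0]]]'
```

```text
time: 28.0
ee_pos: [0.6763, -0.1728, 0.0098]
orientation: [3.141, -0.0, 0.125]
contact_force: [0.7, -0.0, 1.3]
gripper_width: 0.64
gripper_force: 40.0
time: 28.8
ee_pos: [0.6195, -0.0918, 0.1784]
orientation: [-3.141, 0.001, 0.124]
contact_force: [-0.2, 0.8, -4.4]
gripper_width: 0.648
gripper_force: 40.0
time: 29.6
ee_pos: [0.4951, 0.0959, 0.1788]
orientation: [3.142, 0.001, 0.127]
contact_force: [1.0, -0.4, -4.9]
gripper_width: 0.648
gripper_force: 40.0
```

```bash
python3 -m inch '[[[0.05,0,0.002,-0.02,0],[0.05,0,0,-0.02,0],[0.05,0,0,-0.015,0],[0.05,0,0,-0.007,0],[0.05,0,0,0,0],[0.05,0,0,0,0],[0.05,0,0,0,0],[0.05,0,0,0,0]]]'
```

```text
time: 30.4
ee_pos: [0.4966, 0.0973, 0.1183]
orientation: [-3.142, -0.001, 0.125]
contact_force: [-0.2, 0.9, -5.0]
gripper_width: 0.646
gripper_force: 40.0
```

```bash
python3 -m inch '[[[0.05,-0.001,0.0005,-0.002,0],[0.05,0,0,-0.002,0],[0.05,0,0,-0.001,0],[0.05,0,0,0,0],[0.05,0,0,0,0],[0.05,0,0,0,0],[0.05,0,0,0,0],[0.05,0,0,0,0]]]'
```

```text
time: 31.2
ee_pos: [0.4951, 0.0978, 0.1126]
orientation: [-3.142, -0.0, 0.125]
contact_force: [-0.7, 0.4, -5.1]
gripper_width: 0.642
gripper_force: 40.0
```

```bash
python3 -m inch '[[[0.05,0,0,-0.001,0],[0.05,0,0,0,0],[0.08,0,0,0,0],[0.08,0,0,0,0],[0.08,0,0,0,0],[0.08,0,0,0.01,0],[0.08,0,0,0.03,0],[0.08,0,0,0.03,0]]]'
python3 -m inch '[[[0.08,0,0,0.01,0],[0.08,-0.01,0.035,0,0],[0.08,-0.01,0.035,0,0],[0.08,-0.01,0.035,0,0],[0.08,-0.002,0.03,0,0],[0.08,0,0.002,0,0],[0.08,0,0,0,0],[0.08,0,0,0,0]]]'
python3 - <<'E'
from h import *
t=cap("top","t7.png");s=cap("side","s7.png")
for n,im in (("top",t),("side",s)):
    g={k:px(n,list(np.array([.5425,.164])+cv2.getRotationMatrix2D((0,0),-7,1)[:,:2]@MK[k][1])+[.046]) for k in MK}
    mid,yaw,R,res=carrier(im,n,g); print(n,mid.round(4),np.degrees(yaw).round(2),abs(res).max().round(1),"ring",(mid+R@(-.055,-.06)).round(4),"knob",(mid+R@(-.07,.08)).round(4))
    print(disc(im,n,(.495,.098),.130,(.06,.022),YEL))
cv2.imwrite("pics/p7.png",np.hstack([cv2.resize(t[130:250,170:290],None,fx=3.3,fy=3.3),cv2.resize(s[140:260,180:300],None,fx=3.3,fy=3.3)]))
E
```

```text
time: 32.0
ee_pos: [0.4946, 0.0977, 0.1827]
orientation: [3.142, 0.001, 0.125]
contact_force: [0.1, -0.2, 0.1]
gripper_width: 0.874
gripper_force: 0.0
time: 32.8
ee_pos: [0.463, 0.2339, 0.1913]
orientation: [3.141, 0.001, 0.125]
contact_force: [-0.3, -0.0, -0.4]
gripper_width: 0.873
gripper_force: 0.0
top [0.5421 0.1638] 7.06 0.4 ring [0.4949 0.0975] knob [0.4628 0.2346]
(array([0.4943, 0.0979]), np.float64(29.0), 361)
side [0.5431 0.1646] 7.01 0.6 ring [0.4958 0.0983] knob [0.4639 0.2354]
(array([0.4978, 0.0952]), np.float64(124.0), 368)
```

View pics/p7.png

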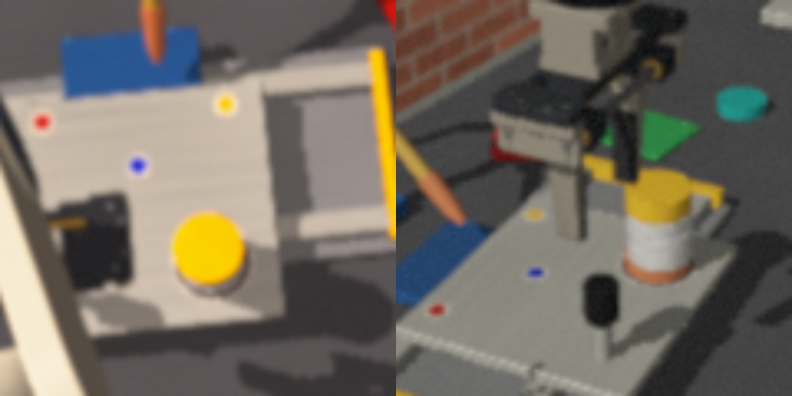

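Neat, with the weight centred. Before moving the carrier I need a refined nozzle tip.

```bash
python3 - <<'E'
from h import *
from scipy.optimize import least_squares
a=cv2.resize(cv2.imread("pics/top0.png")[120:165,200:235],None,fx=10,fy=10,interpolation=cv2.INTER_CUBIC)
b=cv2.resize(cv2.imread("pics/side0.png")[175:220,180:215],None,fx=10,fy=10,interpolation=cv2.INTER_CUBIC)
cv2.imwrite("pics/noz.png",np.hstack([a,b]))
for n,(u,v),(u0,v0) in (("top",(217,145),(200,120)),("side",(199,204),(180,175))):
    im=cv2.imread(f"pics/{n}0.png"); h=cv2.cvtColor(im,cv2.COLOR_BGR2HSV).astype(int); m=((h[...,0]<16)&(h[...,1]>100)&(h[...,2]>90))
    for r in range(v-4,v+9): xs=np.nonzero(m[r,u-10:u+11])[0]; print(n,r,xs.min()+u-10 if len(xs) else None, xs.max()+u-10 if len(xs) else None)
E
```

```text
top 141 214 219
top 142 215 219
top 143 215 218
top 144 215 218
top 145 215 218
top 146 216 218
top 147 216 217
top 148 None None
top 149 None None
top 150 None None
top 151 None None
top 152 None None
top 153 None None
side 200 190 198
side 201 191 198
side 202 192 199
side 203 193 199
side 204 194 200
side 205 195 200
side 206 197 200
side 207 199 199
side 208 None None
side 209 None None
side 210 None None
side 211 None None
side 212 None None
```

View pics/noz.png

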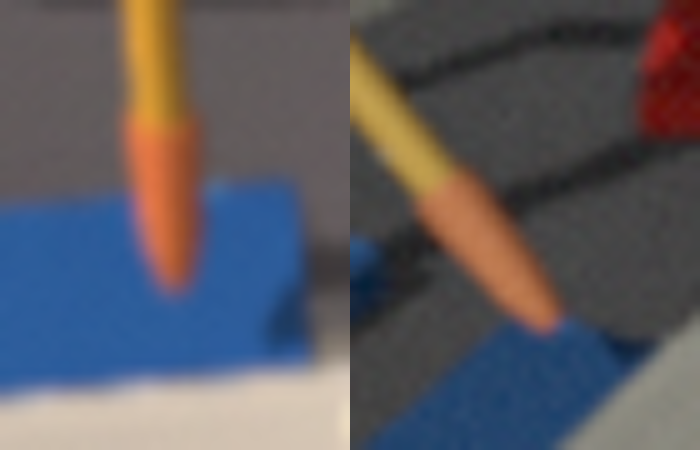

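```bash
python3 - <<'E'
from h import *
from scipy.optimize import least_squares
A=w("top",217.1,148.5,.06);B=w("side",199.7,207,.06);print(A,B)
o=least_squares(lambda p:np.r_[px("top",p)-[217.1,148.5],px("side",p)-[199.7,207]],A); print(o.x,o.fun)
N=(A+B)[:2]/2; y=np.radians(7.0); R=np.array([[np.cos(y),-np.sin(y)],[np.sin(y),np.cos(y)]]); mid=np.array([.5425,.1641])
for k in MK: 
    d=N-(mid+R@MK[k][1]); print(k,"shift from now",d.round(4),"slide",(R.T@d).round(4),"knob",(N-R@MK[k][1]+R@(-.07,.08)).round(4))
E
```

```text
[0.67599468 0.15436996 0.06      ] [0.67831149 0.15541141 0.06      ]
[0.67712622 0.15500295 0.05978373] [-0.18635385 -0.34184287  0.38508968  0.10724366]
yel shift from now [0.035  0.0642] slide [0.0425 0.0594] knob [0.4982 0.2992]
blu shift from now [ 0.095  -0.0141] slide [ 0.0925 -0.0256] knob [0.5582 0.2209]
red shift from now [ 0.0557 -0.1045] slide [ 0.0425 -0.1106] knob [0.519  0.1304]
```

```bash
python3 -m inch '[[[0.08,0.0005,0.001,-0.02,0],[0.08,0,0,-0.03,0],[0.08,0,0,-0.025,0],[0.08,0,0,-0.02,0],[0.08,0,0,-0.01,0],[0.08,0,0,0,0],[0.02,0,0,0,0],[0.02,0,0,0,0]]]' 40
python3 -m inch '[[[0.02,0,0,0,0],[0.02,0,0,0,0],[0.02,0,0,0,0],[0.02,0,0,0,0],[0.02,0,0,0,0],[0.02,0,0,0,0],[0.02,0,0,0,0],[0.02,0,0,0,0]]]'
```

```text
time: 33.7
ee_pos: [0.4644, 0.236, 0.0877]
orientation: [-3.141, -0.002, 0.125]
contact_force: [0.6, -0.1, 0.9]
gripper_width: 0.724
gripper_force: 0.0
time: 34.5
ee_pos: [0.4636, 0.2357, 0.0867]
orientation: [3.141, 0.0, 0.125]
contact_force: [0.2, -1.3, 4.1]
gripper_width: 0.317
gripper_force: 40.0
```

```bash
python3 -m inch '[[[0.02,0.001,0.002,0,0],[0.02,0.003,0.006,0,0],[0.02,0.005,0.009,0,0],[0.02,0.006,0.011,0,0],[0.02,0.006,0.011,0,0],[0.02,0.006,0.011,0,0],[0.02,0.005,0.009,0,0],[0.02,0.003,0.005,0,0]]]'
python3 -m inch '[[[0.02,0,0,0,0],[0.02,0,0,0,0],[0.02,0,0,0,0],[0.02,0,0,0,0],[0.02,0,0,0,0],[0.02,0,0,0,0],[0.02,0,0,0,0],[0.02,0,0,0,0]]]'
cat >> h.py <<'E'
N=np.array([.6771,.1549])
def where(k,mid0):
    for n in("top","side"):
        im=cap(n); y=np.radians(7); R=np.array([[np.cos(y),-np.sin(y)],[np.sin(y),np.cos(y)]])
        g={}; 
        for q in MK: g[q]=px(n,list(np.array(mid0)+R@MK[q][1])+[.046])
        mid,yaw,Rf,res=carrier(im,n,g,6); print(n,mid.round(4),np.degrees(yaw).round(2),"res",abs(res).max().round(1),k,"to go",(N-(mid+R@MK[k][1])).round(4) if abs(res).max()<2 else res.round(1).tolist())
        T={q:cen(im,*g[q],6,MK[q][0]) for q in MK}
        print({q:((N-w(n,T[q][0],T[q][1],.046)[:2]-R@(np.array(MK[k][1])-MK[q][1])).round(4).tolist(),T[q][2]) if T[q] else None for q in MK})
    return im
E
python3 -c '
from h import *
where("yel",(.5775,.2283))'
```

```text
time: 35.3
ee_pos: [0.4986, 0.3004, 0.0867]
orientation: [-3.141, 0.0, 0.125]
contact_force: [-2.2, -3.6, 8.7]
gripper_width: 0.32
gripper_force: 40.0
time: 36.1
ee_pos: [0.4987, 0.2998, 0.0867]
orientation: [-3.141, -0.0, 0.125]
contact_force: [2.5, 2.9, 1.9]
gripper_width: 0.316
gripper_force: 40.0
top [0.5765 0.2292] 6.91 res 0.8 yel to go [ 0.0009 -0.0009]
{'yel': ([0.0014, -0.0006], 14), 'blu': ([0.0004, -0.0002], 10), 'red': ([0.0008, -0.0016], 16)}
no yel
no blu
side [0.5672 0.2389] 0.0 res 0.0 yel to go [ 0.0103 -0.0106]
{'yel': None, 'blu': None, 'red': ([-0.0008, -0.0002], 10)}
```

```bash
python3 -m inch '[[[0.02,0,0,0,0],[0.02,0,0,0,0],[0.02,0,0,0,0],[0.02,0.002,-0.0026,0,0],[0.02,0.004,-0.005,0,0],[0.02,0.006,-0.008,0,0],[0.02,0.008,-0.0104,0,0],[0.02,0.008,-0.0104,0,0]]]'
python3 -m inch '[[[0.02,0.008,-0.0104,0,0],[0.02,0.008,-0.0104,0,0],[0.02,0.007,-0.009,0,0],[0.02,0.005,-0.007,0,0],[0.02,0.003,-0.004,0,0],[0.02,0.001,-0.0011,0,0],[0.02,0,0,0,0],[0.02,0,0,0,0]]]'
python3 -c '
from h import *
where("blu",(.6375,.150))'
```

```text
time: 37.0
ee_pos: [0.5251, 0.2632, 0.0867]
orientation: [-3.141, 0.003, 0.125]
contact_force: [-4.6, 5.0, 8.9]
gripper_width: 0.318
gripper_force: 40.0
time: 37.8
ee_pos: [0.5577, 0.2206, 0.0867]
orientation: [3.141, 0.002, 0.125]
contact_force: [-1.1, -2.6, 7.7]
gripper_width: 0.32
gripper_force: 40.0
no red
top [0.636  0.1505] 6.53 res 0.1 blu to go [ 0.0014 -0.0005]
{'yel': ([0.0021, 0.0002], 19), 'blu': ([0.0012, -0.0001], 9), 'red': None}
no yel
no blu
side [0.6252 0.16  ] 0.0 res 0.0 blu to go [ 0.0122 -0.01  ]
{'yel': None, 'blu': None, 'red': ([0.0012, 0.0003], 9)}
```

```bash
python3 -m inch '[[[0.02,0.001,0,0,0],[0.02,0,0,0,0],[0.02,0,0,0,0],[0.02,0,0,0,0],[0.02,0,0,0,0],[0.02,0,0,0,0],[0.02,0,0,0,0],[0.02,0,0,0,0]]]'
python3 -c '
from h import *
where("blu",(.6375,.150))'
python3 -m inch '[[[0.02,0,0,0,0],[0.02,0,0,0,0],[0.02,0,0,0,0],[0.02,-0.001,-0.0025,0,0],[0.02,-0.0022,-0.005,0,0],[0.02,-0.0035,-0.008,0,0],[0.02,-0.0045,-0.0105,0,0],[0.02,-0.0045,-0.0105,0,0]]]'
python3 -m inch '[[[0.02,-0.0045,-0.0105,0,0],[0.02,-0.0045,-0.0105,0,0],[0.02,-0.0045,-0.0105,0,0],[0.02,-0.004,-0.009,0,0],[0.02,-0.003,-0.007,0,0],[0.02,-0.002,-0.0045,0,0],[0.02,-0.001,-0.002,0,0],[0.02,0,0,0,0]]]'
python3 -c '
from h import *
where("red",(.5982,.0596))'
```

```text
time: 38.7
ee_pos: [0.5583, 0.2207, 0.0867]
orientation: [3.141, 0.003, 0.125]
contact_force: [-2.8, -1.1, 8.4]
gripper_width: 0.322
gripper_force: 40.0
no red
top [0.6362 0.1498] 7.06 res 0.3 blu to go [0.0012 0.0002]
{'yel': ([0.0013, -0.0002], 22), 'blu': ([0.001, 0.0004], 10), 'red': None}
no yel
no blu
side [0.6274 0.1583] 0.0 res 0.0 blu to go [ 0.01   -0.0082]
{'yel': None, 'blu': None, 'red': ([-0.001, 0.0021], 5)}
time: 39.6
ee_pos: [0.5441, 0.1852, 0.0867]
orientation: [-3.141, -0.001, 0.125]
contact_force: [3.6, 4.9, 3.1]
gripper_width: 0.32
gripper_force: 40.0
time: 40.4
ee_pos: [0.52, 0.1303, 0.0867]
orientation: [3.141, 0.001, 0.125]
contact_force: [1.0, -0.6, 7.2]
gripper_width: 0.319
gripper_force: 40.0
no red
top [0.5978 0.0594] 7.29 res 0.0 red to go [0.0003 0.0002]
{'yel': ([-0.0001, -0.0003], 20), 'blu': ([0.0003, 0.0], 11), 'red': None}
no yel
side [0.5993 0.0615] 3.21 res 1.5 red to go [-0.0011 -0.002 ]
{'yel': None, 'blu': ([-0.0021, -0.0008], 4), 'red': ([-0.0065, 0.0049], 9)}
```

```bash
python3 -m inch '[[[0.02,0,0,0,0],[0.02,0,0,0,0],[0.02,0,0,0,0],[0.02,0,0,0,0],[0.02,0,0,0,0],[0.02,0,0,0,0],[0.02,0,0,0,0],[0.02,0,0,0,0]]]'
python3 - <<'E'
from h import *
t=cap("top","t8.png");s=cap("side","s8.png")
cv2.imwrite("pics/p8.png",np.hstack([cv2.resize(t[110:250,190:330],None,fx=2.8,fy=2.8),cv2.resize(s[120:260,180:320],None,fx=2.8,fy=2.8)]))
E
```

```text
time: 41.3
ee_pos: [0.5201, 0.1303, 0.0867]
orientation: [3.141, 0.001, 0.126]
contact_force: [1.0, -1.5, 7.3]
gripper_width: 0.322
gripper_force: 40.0
```

View pics/p8.png

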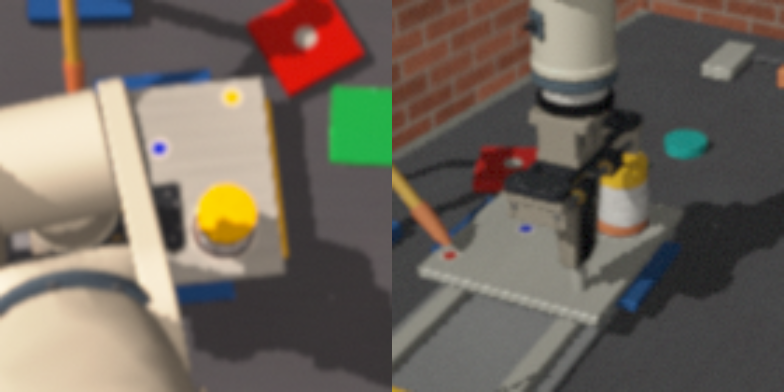

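Red is directly under the tip and the stack is neat. I'll release the knob, lift, and locate the weight.

```bash
python3 -m inch '[[[0.05,0,0,0,0],[0.08,0,0,0,0],[0.08,0,0,0,0],[0.08,0,0,0.02,0],[0.08,0,0,0.03,0],[0.08,0,0,0.03,0],[0.08,0,0,0.03,0],[0.08,0,0,0.01,0]]]'
python3 -m inch '[[[0.08,0.005,-0.03,0,0],[0.08,0.008,-0.035,0,0],[0.08,0.008,-0.035,0,0],[0.08,0.007,-0.025,0,0],[0.08,0.003,-0.012,0,0],[0.08,0,0,0,0],[0.08,0,0,0,0],[0.08,0,0,0,0]]]'
python3 - <<'E'
from h import *
where("red",(.5982,.0596))
for n,f in (("top","t9.png"),("side","s9.png")): print(n,disc(cap(n,f),n,(.5505,-.007),.130,(.06,.022),YEL))
print(disc(cv2.imread("pics/t8.png"),"top",(.5505,-.007),.130,(.06,.022),YEL))
E
```

```text
time: 42.2
ee_pos: [0.5214, 0.1313, 0.2091]
orientation: [-3.141, -0.003, 0.125]
contact_force: [0.0, 0.3, -0.9]
gripper_width: 0.874
gripper_force: 0.0
time: 43.0
ee_pos: [0.551, -0.0049, 0.2063]
orientation: [-3.141, 0.001, 0.126]
contact_force: [-0.6, -0.5, 0.6]
gripper_width: 0.868
gripper_force: 0.0
no yel
no blu
top [0.5893 0.0704] 0.0 res 0.0 red to go [ 0.0088 -0.0108]
{'yel': None, 'blu': None, 'red': ([-0.0022, -0.0005], 20)}
side [0.5994 0.0609] 6.19 res 0.8 red to go [-0.0013 -0.0013]
{'yel': ([0.0003, -0.0006], 6), 'blu': ([-0.0021, -0.0008], 4), 'red': ([-0.0023, 0.0004], 6)}
top (array([ 0.551 , -0.0074]), np.float64(134.0), 270)
side (array([ 0.5541, -0.0087]), np.float64(22.0), 232)
(array([ 0.5517, -0.0073]), np.float64(65.0), 374)
```

```bash
python3 -m inch '[[[0.08,0.0005,-0.0025,-0.02,0],[0.08,0,0,-0.03,0],[0.08,0,0,-0.02,0],[0.08,0,0,-0.015,0],[0.08,0,0,-0.006,0],[0.08,0,0,0,0],[0.08,0,0,0,0],[0.08,0,0,0,0]]]'
```

```text
time: 44.0
ee_pos: [0.5526, -0.0085, 0.1166]
orientation: [3.141, -0.002, 0.125]
contact_force: [-0.0, -0.1, -0.4]
gripper_width: 0.869
gripper_force: 0.0
```

```bash
python3 -m inch '[[[0.08,-0.001,0.001,-0.003,0],[0.08,0,0,0,0],[0.05,0,0,0,0],[0.05,0,0,0,0],[0.05,0,0,0,0],[0.05,0,0,0,0],[0.05,0,0,0,0],[0.05,0,0,0,0]]]' 40
python3 -m inch '[[[0.05,0,0,0.005,0],[0.05,0,0,0.01,0],[0.05,0,0,0.02,0],[0.05,0,0,0.02,0],[0.05,0.01,-0.01,0.01,0],[0.05,0.02,-0.025,0,0],[0.05,0.025,-0.035,0,0],[0.05,0.025,-0.035,0,0]]]'
python3 -m inch '[[[0.05,0.025,-0.03,0,0],[0.05,0.015,-0.02,0,0],[0.05,0.007,-0.01,0,0],[0.05,0,0,-0.02,0],[0.05,0,0,-0.03,0],[0.05,0,0,-0.03,0],[0.05,0,0,-0.02,0],[0.05,0,0,0,0]]]'
```

```text
time: 44.8
ee_pos: [0.5509, -0.0075, 0.1127]
orientation: [-3.142, -0.0, 0.125]
contact_force: [-0.8, 0.3, 1.3]
gripper_width: 0.641
gripper_force: 40.0
time: 45.6
ee_pos: [0.6315, -0.1134, 0.1784]
orientation: [3.141, -0.0, 0.126]
contact_force: [0.0, 0.5, -4.3]
gripper_width: 0.643
gripper_force: 40.0
time: 46.4
ee_pos: [0.6749, -0.1712, 0.0744]
orientation: [-3.139, 0.006, 0.126]
contact_force: [-1.0, 0.7, -5.5]
gripper_width: 0.646
gripper_force: 40.0
```

```bash
python3 -m inch '[[[0.05,0.0035,-0.001,-0.02,0],[0.05,0,0,-0.02,0],[0.05,0,0,-0.01,0],[0.05,0,0,-0.006,0],[0.05,0,0,0,0],[0.05,0,0,0,0],[0.05,0,0,0,0],[0.05,0,0,0,0]]]'
```

```text
time: 47.2
ee_pos: [0.6819, -0.1736, 0.0225]
orientation: [3.141, -0.001, 0.125]
contact_force: [-1.0, 0.1, -4.1]
gripper_width: 0.64
gripper_force: 40.0
```

```bash
python3 -m inch '[[[0.05,-0.0025,0.001,-0.005,0],[0.05,0,0,-0.004,0],[0.05,0,0,-0.0015,0],[0.05,0,0,0,0],[0.05,0,0,0,0],[0.05,0,0,0,0],[0.05,0,0,0,0],[0.05,0,0,0,0]]]'
```

```text
time: 48.0
ee_pos: [0.6789, -0.1726, 0.0111]
orientation: [3.142, -0.0, 0.125]
contact_force: [0.7, 0.1, -3.9]
gripper_width: 0.646
gripper_force: 40.0
```

```bash
python3 -m inch '[[[0.05,0,0,-0.001,0],[0.05,0,0,0,0],[0.08,0,0,0,0],[0.08,0,0,0,0],[0.08,0,0,0,0],[0.08,0,0,0.03,0],[0.08,0,0,0.04,0],[0.08,0,0,0.04,0]]]'
python3 -m inch '[[[0.08,0,0,0.04,0],[0.08,0,0,0.04,0],[0.08,-0.02,0.035,0.01,0],[0.08,-0.02,0.038,0,0],[0.08,-0.02,0.038,0,0],[0.08,-0.02,0.038,0,0],[0.08,-0.02,0.038,0,0],[0.08,-0.02,0.038,0,0]]]'
python3 -m inch '[[[0.08,-0.02,0.038,0,0],[0.08,-0.012,0.026,0,0],[0.08,-0.006,0.013,0,0],[0.08,0,0,0,0],[0.08,0,0,0,0],[0.08,0,0,0,0],[0.08,0,0,0,0],[0.08,0,0,0,0]]]'
python3 - <<'E'
from h import *
where("red",(.5982,.0596))
t=cap("top","t10.png");s=cap("side","s10.png")
for n,im in (("top",t),("side",s)): print(n,disc(im,n,(.6785,-.1725),.028,(.06,.022),YEL))
h=cv2.cvtColor(t,cv2.COLOR_BGR2HSV); m=((h[...,0]>45)&(h[...,0]<80)&(h[...,1]>100)&(h[...,2]>60)).astype(np.uint8); m[:,360:]=0; m[:, :290]=0
r=cv2.minAreaRect(np.argwhere(m)[:,::-1].astype(np.float32)); print("pad",w("top",*r[0],.006).round(4))
cv2.imwrite("pics/p10.png",np.hstack([cv2.resize(t[110:250,190:350],None,fx=2.4,fy=2.4),cv2.resize(s[120:260,180:340],None,fx=2.4,fy=2.4)]))
E
```

```text
time: 48.8
ee_pos: [0.6785, -0.1724, 0.1208]
orientation: [-3.141, 0.001, 0.125]
contact_force: [0.7, 0.3, 0.1]
gripper_width: 0.868
gripper_force: 0.0
time: 49.6
ee_pos: [0.5581, 0.0538, 0.2103]
orientation: [-3.142, -0.001, 0.125]
contact_force: [0.8, 0.6, 0.6]
gripper_width: 0.871
gripper_force: 0.0
time: 50.4
ee_pos: [0.5212, 0.1286, 0.21]
orientation: [3.141, 0.0, 0.124]
contact_force: [-0.9, 0.1, 0.4]
gripper_width: 0.869
gripper_force: 0.0
no red
top [0.5981 0.0602] 6.97 res 0.2 red to go [ 0.0001 -0.0006]
{'yel': ([-0.0001, -0.0003], 20), 'blu': ([0.0002, -0.0008], 5), 'red': None}
side [0.6004 0.0617] 5.04 res 1.9 red to go [-0.0023 -0.0021]
{'yel': ([0.0003, -0.0006], 6), 'blu': ([-0.0021, -0.0008], 4), 'red': ([-0.0058, 0.0026], 7)}
top (array([ 0.6803, -0.1737]), np.float64(24.0), 338)
side (array([ 0.6825, -0.1736]), np.float64(49.0), 131)
pad [ 0.68   -0.1736  0.006 ]
```

View pics/p10.png

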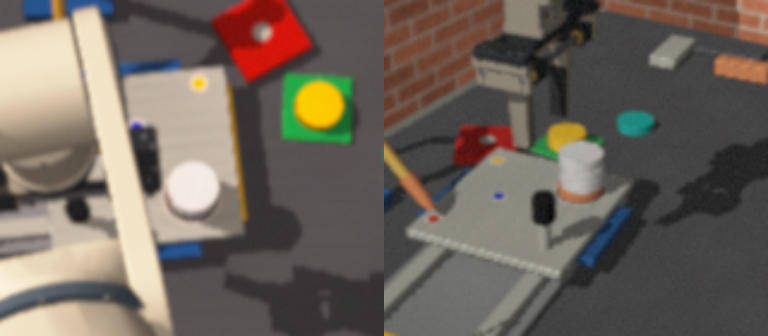

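Weight is centred on the pad and the stack is intact. Now I'll regrip the knob.

```bash
python3 -m inch '[[[0.08,-0.001,0.0015,-0.03,0],[0.08,0,0,-0.03,0],[0.08,0,0,-0.03,0],[0.08,0,0,-0.02,0],[0.08,0,0,-0.0135,0],[0.08,0,0,0,0],[0.02,0,0,0,0],[0.02,0,0,0,0]]]' 40
python3 -m inch '[[[0.02,0,0,0,0],[0.02,0,0,0,0],[0.02,0,0,0,0],[0.02,0,0,0,0],[0.02,0,0,0,0],[0.02,-0.002,-0.0002,0,0],[0.02,-0.004,-0.0005,0,0],[0.02,-0.006,-0.0007,0,0]]]'
python3 -m inch '[[[0.02,-0.007,-0.0009,0,0],[0.02,-0.007,-0.0009,0,0],[0.02,-0.007,-0.0009,0,0],[0.02,-0.007,-0.0009,0,0],[0.02,-0.006,-0.0007,0,0],[0.02,-0.004,-0.0005,0,0],[0.02,-0.002,-0.0002,0,0],[0.02,0,0,0,0]]]'
```

```text
time: 51.4
ee_pos: [0.5208, 0.1312, 0.0877]
orientation: [-3.141, -0.002, 0.125]
contact_force: [0.3, 0.5, 0.6]
gripper_width: 0.72
gripper_force: 0.0
time: 52.2
ee_pos: [0.509, 0.1295, 0.0867]
orientation: [3.141, -0.002, 0.125]
contact_force: [4.6, -2.6, -0.7]
gripper_width: 0.321
gripper_force: 40.0
time: 53.0
ee_pos: [0.4672, 0.1245, 0.0867]
orientation: [3.142, 0.001, 0.125]
contact_force: [-0.1, -2.2, 6.1]
gripper_width: 0.323
gripper_force: 40.0
```

Moved 53 mm so far; I'll keep going slowly while watching the force.

```bash
python3 -m inch '[[[0.02,-0.002,-0.0002,0,0],[0.02,-0.003,-0.0004,0,0],[0.02,-0.003,-0.0004,0,0],[0.02,-0.002,-0.0002,0,0],[0.02,-0.001,-0.0001,0,0],[0.02,0,0,0,0],[0.02,0,0,0,0],[0.02,0,0,0,0]]]'
python3 -m inch '[[[0.02,-0.001,-0.0001,0,0],[0.02,-0.001,-0.0001,0,0],[0.02,-0.001,-0.0002,0,0],[0.02,-0.001,-0.0001,0,0],[0.02,0,0,0,0],[0.02,0,0,0,0],[0.02,0,0,0,0],[0.02,0,0,0,0]]]'
```

```text
time: 53.8
ee_pos: [0.4606, 0.124, 0.0868]
orientation: [-3.141, -0.007, 0.125]
contact_force: [17.5, -1.8, -13.6]
gripper_width: 0.318
gripper_force: 40.0
time: 54.6
ee_pos: [0.46, 0.1242, 0.087]
orientation: [-3.14, -0.014, 0.126]
contact_force: [29.8, 0.9, -27.5]
gripper_width: 0.319
gripper_force: 40.0
```

At the stop. I'll relax most of the load, release and look.

```bash
python3 -m inch '[[[0.02,0.002,0.0002,0,0],[0.02,0.002,0.0002,0,0],[0.02,0,0,0,0],[0.02,0,0,0,0],[0.02,0,0,0,0],[0.02,0,0,0,0],[0.02,0,0,0,0],[0.02,0,0,0,0]]]'
```

```text
time: 55.4
ee_pos: [0.4601, 0.1242, 0.0869]
orientation: [-3.14, -0.006, 0.125]
contact_force: [13.6, 1.1, -9.4]
gripper_width: 0.315
gripper_force: 40.0
```

```bash
python3 -m inch '[[[0.02,0.001,0.0001,0,0],[0.02,0.001,0.0001,0,0],[0.02,0,0,0,0],[0.02,0,0,0,0],[0.02,0,0,0,0],[0.05,0,0,0,0],[0.08,0,0,0,0],[0.08,0,0,0,0]]]'
python3 -m inch '[[[0.08,0,0,0,0],[0.08,0,0,0.02,0],[0.08,0,0,0.03,0],[0.08,0,0,0.03,0],[0.08,0,0,0.03,0],[0.08,0,0.02,0.02,0],[0.08,0,0.04,0,0],[0.08,0,0.04,0,0]]]'
python3 -m inch '[[[0.08,0,0.04,0,0],[0.08,0,0.04,0,0],[0.08,0,0.04,0,0],[0.08,0,0.03,0,0],[0.08,0,0,0,0],[0.08,0,0,0,0],[0.08,0,0,0,0],[0.08,0,0,0,0]]]'
python3 - <<'E'
from h import *
where("red",(.5385,.0530))
t=cap("top","t11.png");s=cap("side","s11.png")
for n,im in (("top",t),("side",s)): print(n,disc(im,n,(.68,-.1733),.028,(.06,.022),YEL))
cv2.imwrite("pics/p11.png",np.hstack([cv2.resize(t[90:300,180:460],None,fx=1.4,fy=1.4),cv2.resize(s[100:310,180:460],None,fx=1.4,fy=1.4)]))
E
```

```text
time: 56.2
ee_pos: [0.4577, 0.1232, 0.0862]
orientation: [3.142, 0.002, 0.125]
contact_force: [-0.2, -0.4, -0.3]
gripper_width: 0.557
gripper_force: 0.0
time: 57.0
ee_pos: [0.459, 0.2242, 0.2175]
orientation: [-3.141, -0.001, 0.123]
contact_force: [-0.7, -0.4, -0.1]
gripper_width: 0.869
gripper_force: 0.0
time: 57.8
ee_pos: [0.4589, 0.3722, 0.2166]
orientation: [3.141, 0.0, 0.124]
contact_force: [-1.3, 0.2, 1.2]
gripper_width: 0.874
gripper_force: 0.0
top [0.5383 0.0533] 7.2 res 0.2 red to go [0.0598 0.0063]
{'yel': ([0.0595, 0.0058], 21), 'blu': ([0.06, 0.0063], 10), 'red': ([0.06, 0.0059], 16)}
side [0.5458 0.0469] 11.2 res 5.3 red to go [[4.5, -4.8], [-5.3, 3.3], [0.7, 1.5]]
{'yel': ([0.0427, 0.01], 18), 'blu': ([0.0581, 0.0065], 4), 'red': ([0.0588, 0.0057], 8)}
top (array([ 0.6803, -0.1737]), np.float64(24.0), 338)
side (array([ 0.6802, -0.1711]), np.float64(27.0), 193)
```

View pics/p11.png

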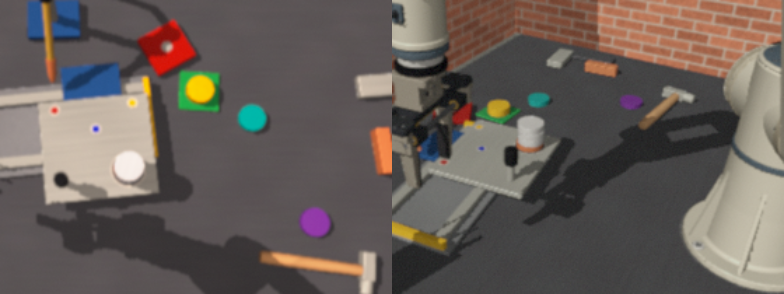

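```bash
python3 -c '
from station import robot
print(robot.finish_job())'
```

```text
the job is handed in; nothing more can be done
None
```

The job is done and handed in at about 58 s. The pack of copper disc and three blanks is neatly stacked. All three marks stopped within about 2 mm of the nozzle tip, the weight is back in the middle of its pad, the carrier is drawn back to its stop, and nothing else was touched.

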